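Hang the pin spanner in its slotted collar

ROBOT

A 7-joint arm with a two-finger parallel gripper is mounted at the origin on a cart in front of the work surface, level with it; the furniture and walls round the work are solid. World frame = base frame: x ahead of the robot, y to its left, z up, the work surface at z = 0. Lengths are in m, angles in rad, forces in N, time in s.
With the tool pointing down it reaches from about 0.4 to 0.85 m from the base axis. Payload 10.4 kg.
Tool frame: the origin (TCP) lies at the very end of the fingers, on their centre line; the grasp point (between the pads) lies 19 mm behind it (r.pinch_z is the distance from the TCP to the grasp point, in m); z points along the fingers, y is the line along which they close (so a half turn about z gives the same grasp; the last joint's range is limited). The gripper opens to 87 mm and grips with 3 to 60 N. Pads are 19 mm wide; open, the fingers measure 117 mm over their backs; the gripper's body (75 mm by 190 mm) begins 51 mm behind the grasp point.
Start: joints at [1.146, 0.332, -0.065, 1.46, 0.022, 1.35, -0.088], TCP at [0.244, -0.575, 0.223] pointing down, gripper open.
Joint ranges: [-2.6, 2.6], [-0.5, 2.12], [-1.47, 1.34], [0.16, 2.42], [-1.27, 4.41], [0.06, 2.06], [-2.6, 2.6]. Speed limits (rad/s): [2.22, 2.22, 2.79, 2.79, 3.14, 3.14, 3.14].

INTERFACE

Orientations are given as a unit quaternion [x, y, z, w].
In Python, from bench import sensors, vision, r gives the robot as it stands.
- The arm moves only by the shell command python3 -m crank 'ROWS' [OPENING] [FORCE]. ROWS is JSON, a list of rows, each a list of 2 entries, a list of its own where there are three numbers: the shift along the tool's x, y, z normalised to -1 to 1, where 1 is 3 cm, then the turn about the tool's z normalised to -1 to 1, where 1 is 8 degrees. A call has 1 to 12 rows; each row shifts and turns the commanded pose from where the row before left it, along the tool's axes as they then stand; what a row does not reach is not made up. A row lasts 1/8 s, in which the tool goes at most 62.5 mm and 10.7 degrees, less where a joint would pass 70% of its speed; a pose out of reach is approached as far as the arm can. A call with a number of a shift or a turn outside -1 to 1 is refused whole. A call with a gripper value outside its range is refused whole. OPENING is the opening, from 0 (shut) to 1 (fully open), set as the call begins (- or left out, the last holds). The fingers move at their own pace and stop on an object; FORCE is the grip in N (left out, the last holds). Time passes only in rows, so rows that do not move let the fingers close. It gives the time, the measured TCP pose, the force, the opening and the grip force at its end, in the units of the state.
- sensors.read_state(): the state, without advancing time (a new reading comes with each control period).
- vision.camera(name): name is "scene" or "top" or "wrist"; returns the picture (400x640x3 uint8, red, green, blue); there is no depth.
- vision.camera_model(name): a dict with "vertical_fov" (degrees; the focal length in pixels is half the picture's height over the tangent of half this angle, whatever the lens; pixels are square), "cx", "cy" (the principal point, pixels), "dist" ([k1, k2, p1, p2, k3] as OpenCV has them; the pictures are not rectified), "camera_from_world" (4x4, takes a point from world to camera coordinates); the wrist camera has in their place "hand_eye" (4x4, takes a point from camera to tool coordinates, whose origin is the TCP and whose axes are the flange's). Camera axes: x right, y down, z forward; pixel columns grow to the right and rows downward; lengths in m; the calibration is good to about 2 mm. A picture is of the moment at which its call begins: read the wrist's pose just before it. camera_model takes no time and is no camera call.
- r.close_job(): hands the job in; it is judged then, once.
The state is a dict: "time": time; "joint_positions": joint angles; "joint_vel": joint speeds; "joint_torque": joint torques, N m; "ee_pos": TCP position; "eef_rot": TCP orientation; "ft_force": force on the tool from outside, world axes, zero at the start; "torque": the same for the moment, N m; "width": finger opening in m; "grip_force": force on a finger pad.
Only numpy, scipy, OpenCV 4.12 (cv2) and the standard library are available. Lean on these libraries where they do the work, as an engineer would, in place of code of your own. Each camera call takes 0.05 s, during which the arm holds its last target. There are 200 camera calls.

TASK

Lift the steel pin spanner out of the white drying cup and put it away in the ring of the grey stand: lower it handle-first through the ring, then, without letting go, press lightly and turn it until its two lugs find slots of the collar and its head sits down flush on the collar, and only then release it. Be gentle with the collar (press with a few newtons, never hard), keep the spanner upright, and leave everything else standing where it is.

Things in the scene. Friction and masses are not known exactly. Their poses are not given: they have to be found in the camera images.
- spanner_head (a point): Centre of the steel pin spanner's grip block (40 mm along its x, 24 mm along its y, 36 mm tall; grasp it across the 24 mm). The tool, 0.2 kg, stands upright in the cup, handle down; z is its axis, up. Two 7 mm pins stand on the block; below it is a round flange, 49 mm across, 6 mm thick, underside 24 mm below this point. Seated, this point is 24 mm above ring_mouth.
- spanner_foot (a point): Lower end of the spanner's handle, on its axis, 109 mm below spanner_head. The handle is round, 19 mm across, with a 12 mm long tapered foot, 8 mm across at the end. Under the flange two opposite lugs stick out of the handle along the tool's +x and -x: each 6 mm wide with a round nose, reaching 18.5 mm from the axis and 10 mm below the flange.
- ring_mouth (a point): Centre of the top face of the slotted collar, 130 mm above the worktop, z up. The collar is a ring 52 mm across, 12 mm tall, 22 mm bore, with four radial slots 90 degrees apart, 10 mm wide, through its full height. Its angle is not reported: this point's x and y are the stand's and say nothing of the slots. It is clamped and does not turn. With the lugs between slots the head stands 10 mm too high.
- collar_stand: Grey stand that carries the ring; fixed, rigid. Origin on the worktop under the ring's centre; the post stands 70 mm along its +x and, like its clamp block, ends below the collar's top. Foot plate 140x100x12 mm, centred 25 mm along +x. Under the collar is a plain guide ring, 14 mm tall, 22 mm bore, 56 mm across.
- cup_mouth (a point): Centre of the rim of the white drying cup, 100 mm above the worktop: a fixed plain tube 52 mm across, 43 mm bore, on a round grey foot. The spanner's flange rests on this rim, its handle and lugs hanging free inside.
- wash_bottle: wash bottle, white with a bent spout, 64x85x185 mm, a loose bystander; origin at the centre of its underside
- beaker_100: small clear beaker, 54x60x68 mm, a loose bystander; origin at the centre of its underside
- autoclave_tape: tan roll of tape lying flat, 68x78x19 mm, a loose bystander; origin at the centre of its underside
- wipes_box: carton of wipes, 108x118x79 mm, a loose bystander; origin at the centre of its underside
- petri_stack: stack of clear round dishes, 90x90x47 mm, a loose bystander; origin at the centre of its underside
Not all that is in view belongs to the job. Leave any orange or purple look-alike of the part that bears cup_mouth alone.

How it is judged:
By the outcome, as a careful person would: the job done as asked, in the order asked, and still so for the second after the job is handed in, with the robot touching nothing.
It also fails if it takes over 72 s, if anything falls off the work surface, if the arm or the gripper's body presses on something with over 40 N, if the wrist force passes 120 N, or if a joint passes its speed limit or range.

## Working session

There is one attempt and no reset: what is moved stays moved. The work goes in short steps, Python scripts to look and compute and a shell command to move; the robot and the scene stay as the last step left them, time stands still between calls to the robot, and variables do not carry over. Pictures are saved under pics/ and viewed, at most 10 in all, crops included, and the job is handed in when it is done.

```bash
mkdir -p pics; ls
python3 - <<'E'
from bench import sensors, vision, r
import cv2,numpy as np
s=sensors.read_state();print({k:np.round(v,3) for k,v in s.items()}, r.pinch_z)
for n in ("scene","top"):
    im=vision.camera(n);cv2.imwrite(f"pics/{n}0.png",im[...,::-1])
    print(n,vision.camera_model(n))
print(vision.camera_model("wrist"))
E
```

```text
pics
{'time': np.float64(0.0), 'joint_positions': array([ 1.146,  0.333, -0.065,  1.461,  0.022,  1.35 , -0.088]), 'joint_vel': array([ 0.001, -0.002,  0.002, -0.   ,  0.001, -0.001,  0.   ]), 'joint_torque': array([ 0.0000e+00, -6.2326e+01,  2.5000e-02, -3.8989e+01, -6.1000e-02,
        4.0000e-02,  0.0000e+00]), 'ee_pos': array([ 0.244, -0.575,  0.222]), 'eef_rot': array([ 0.98 ,  0.2  , -0.   , -0.001]), 'ft_force': array([ 0.274, -0.74 ,  1.065]), 'torque': array([-0.046,  0.037,  0.016]), 'grip_force': np.float64(0.0), 'width': np.float64(0.087)} 0.0187
scene {'vertical_fov': 50.849614368118424, 'cx': 332.27068317938136, 'cy': 198.55812137010113, 'dist': array([-0.09090682,  0.        ,  0.        ,  0.        ,  0.        ]), 'camera_from_world': array([[-0.54119598, -0.84072973,  0.01674619,  0.29820371],
       [-0.64867175,  0.40472588, -0.64453233,  0.40358993],
       [ 0.53509987, -0.35968109, -0.76439364,  1.15730307],
       [ 0.        ,  0.        ,  0.        ,  1.        ]])}
top {'vertical_fov': 52.99239676250931, 'cx': 321.07889542630727, 'cy': 203.55938436247612,
[... 167 characters left out ...]
[-0.99608765,  0.02149382, -0.08571707,  0.55171899],
       [ 0.08545902, -0.01265177, -0.99626136,  1.15209325],
       [ 0.        ,  0.        ,  0.        ,  1.        ]])}
{'vertical_fov': 69.2174466855216, 'cx': 314.49333687609607, 'cy': 200.39778735718227, 'dist': array([-0.02548829,  0.        ,  0.        ,  0.        ,  0.        ]), 'hand_eye': array([[-3.07018658e-04, -9.65943244e-01, -2.58753849e-01,
         7.03389582e-02],
       [ 9.99999863e-01, -4.06144769e-04,  3.29634441e-04,
        -8.21135107e-04],
       [-4.23499684e-04, -2.58753713e-01,  9.65943237e-01,
        -1.62438814e-01],
       [ 0.00000000e+00,  0.00000000e+00,  0.00000000e+00,
         1.00000000e+00]])}
```

View pics/scene0.png

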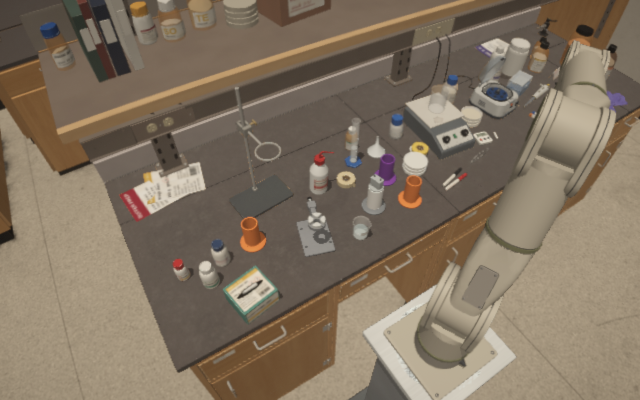

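View pics/top0.png

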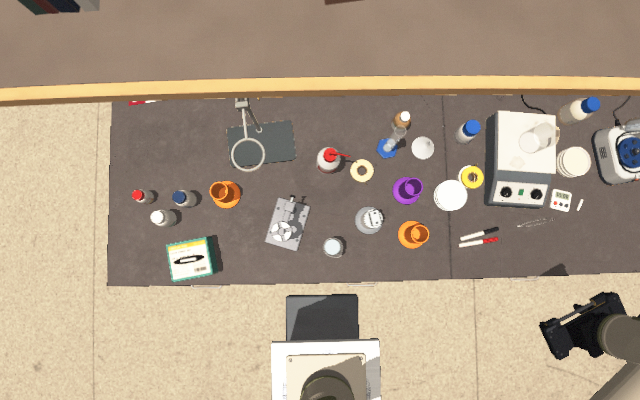

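The cup candidates in the top view are orange (225,194), orange (413,234), purple (408,190) and white on a grey foot with steel in it (372,218). The white one fits the description. The stand is at about (287,225) in the top view and (316,232) in the scene view. I'll confirm with one enlarged crop.

Run:
```python
import cv2,numpy as np
t=cv2.imread("pics/top0.png");s=cv2.imread("pics/scene0.png")
a=cv2.resize(t[180:260,260:340],(400,400),interpolation=2);b=cv2.resize(t[180:260,340:420],(400,400),interpolation=2)
c=cv2.resize(s[180:260,280:440],(800,400),interpolation=2)[:200*2]
cv2.imwrite("pics/crop1.png",cv2.resize(np.vstack([np.hstack([a,b]),c]),(600,600)))
cv2.imwrite("pics/crop1.png",np.vstack([np.hstack([a,b])[50:350],c[:300]]))
```

```text
(no output)
```

View pics/crop1.png

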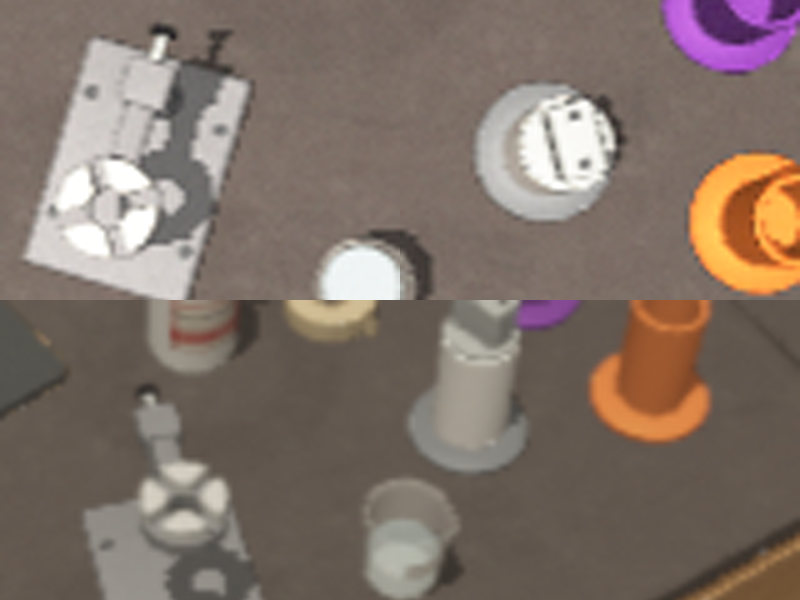

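The crop confirms it. The spanner stands in the white cup, with its head at top px (373,219) and its pins at about (375,213) and (377,222). The slotted collar is at top px (281,231). Next I'll cast rays for rough positions, then look with the wrist camera.

```bash
cat > h.py <<'E'
from bench import sensors, vision, r
import cv2,numpy as np
from scipy.spatial.transform import Rotation as R
def K(m):
    f=200/np.tan(np.radians(m["vertical_fov"]/2));return np.array([[f,0,m["cx"]],[0,f,m["cy"]],[0,0,1]])
def w2c(name,s=None):
    m=vision.camera_model(name)
    if name!="wrist": return m,m["camera_from_world"]
    T=np.eye(4);T[:3,:3]=R.from_quat(s["eef_rot"]).as_matrix();T[:3,3]=s["ee_pos"]
    return m,np.linalg.inv(T@m["hand_eye"])
def ray(name,uv,z,s=None):
    m,T=w2c(name,s);uv=np.array(uv,float).reshape(-1,1,2)
    d=cv2.undistortPoints(uv,K(m),m["dist"])[:,0];d=np.c_[d,np.ones(len(d))]
    Ti=np.linalg.inv(T);o=Ti[:3,3];d=d@Ti[:3,:3].T
    return o+d*((z-o[2])/d[:,2])[:,None]
def proj(name,P,s=None):
    m,T=w2c(name,s)
    return cv2.projectPoints(np.array(P,float).reshape(-1,3),cv2.Rodrigues(T[:3,:3])[0],T[:3,3],K(m),m["dist"])[0][:,0]
def toolshift(s,tgt):  # world target of TCP -> tool-axis shift in units of 3 cm
    return R.from_quat(s["eef_rot"]).inv().apply(np.array(tgt)-s["ee_pos"])/0.03
def axyaw(s): # yaw of tool x and y in world, deg
    M=R.from_quat(s["eef_rot"]).as_matrix();return np.degrees([np.arctan2(M[1,0],M[0,0]),np.arctan2(M[1,1],M[0,1])]),M[:,2]
E
python3 - <<'E'
from h import *
t=lambda x,y:(260+x/5 if x<400 else 340+(x-400)/5,180+(y+50)/5)
print("collar",ray("top",[t(107,207)],.13), ray("scene",[(280+183/5,180+203/5)],.13))
print("head",ray("top",[t(570,143)],.142),"pins",ray("top",[t(575,115),t(586,162)],.145))
print("clamp post",ray("top",[t(148,88)],.12))
s=sensors.read_state();print(s["ee_pos"],axyaw(s))
print(toolshift(s,[.33,-.12,.30]))
E
```

```text
collar [[0.47106023 0.11022412 0.13      ]] [[0.4628525  0.11536196 0.13      ]]
head [[ 0.49900389 -0.13476045  0.142     ]] pins [[ 0.51353003 -0.13745628  0.145     ]
 [ 0.48870461 -0.1424247   0.145     ]]
clamp post [[0.53456671 0.08814923 0.12      ]]
[ 0.24426239 -0.57492373  0.22183748] (array([ 23.0197557 , -66.98024926]), array([-5.55028550e-04,  1.13052469e-03, -9.99999207e-01]))
[  8.5600733  -12.84228767  -2.58985791]
```

```bash
python3 -m crank '[[[0.5,-0.5,-1],0],[[1,-0.8,-1],0],[[1,-0.8,-1],0],[[1,-0.8,-0.5],0],[[1,-0.8,0],0],[[1,-0.8,0],0],[[1,-0.8,0],0],[[1,-0.8,0],0],[[1,-0.8,0],0],[[1,-0.8,0],0],[[1,-0.8,0],0],[[1,-0.8,0],0]]' 1
python3 -m crank '[[[1,-0.7,0],0],[[0.8,-0.4,0],0],[[0.3,-0.2,0],0],[[0,0,0],0],[[0,0,0],0]]'
python3 - <<'E'
from h import *
s=sensors.read_state();im=vision.camera("wrist");cv2.imwrite("pics/w1.png",im[...,::-1])
np.save("w1.npy",s,allow_pickle=True);print(s["time"],s["ee_pos"],axyaw(s),s["joint_positions"])
print(proj("wrist",[[.4995,-.137,.142],[.467,.1125,.13]],s))
E
```

```text
time: 1.6
ee_pos: [0.4531, -0.1823, 0.3273]
eef_rot: [0.98, 0.2, -0.0, -0.0]
ft_force: [0.0, -0.5, 0.2]
width: 0.0872
grip_force: 0.0
time: 2.22
ee_pos: [0.495, -0.1242, 0.3275]
eef_rot: [0.98, 0.199, -0.0, 0.0]
ft_force: [-1.0, -0.1, -0.2]
width: 0.0869
grip_force: 0.0
2.225 [ 0.49504257 -0.12422752  0.32748038] (array([ 22.92760706, -67.07238601]), array([-2.83710442e-04, -4.26941781e-04, -9.99999869e-01])) [ 0.62740122  0.07150683 -0.49556295  1.5599475   0.03448809  1.51897182
 -1.03952103]
[[326.0548743  182.96441654]
 [126.9964952  127.0811814 ]]
```

View pics/w1.png

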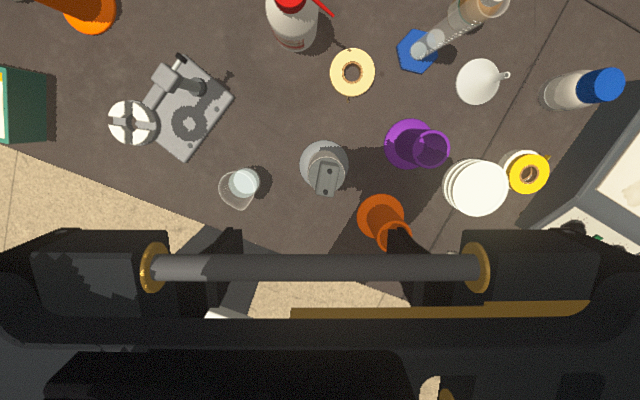

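The wrist view shows the spanner block at about (325,178) and the collar at about (131,123), both agreeing with my projections. I'll measure both from an enlarged crop.

Run:
```python
import cv2,numpy as np
t=cv2.imread("pics/w1.png")
a=cv2.resize(t[148:208,295:355],(400,400),interpolation=2);b=cv2.resize(t[93:153,101:161],(400,400),interpolation=2)
cv2.imwrite("pics/crop2.png",np.hstack([a,b]))
```

```text
(no output)
```

View pics/crop2.png

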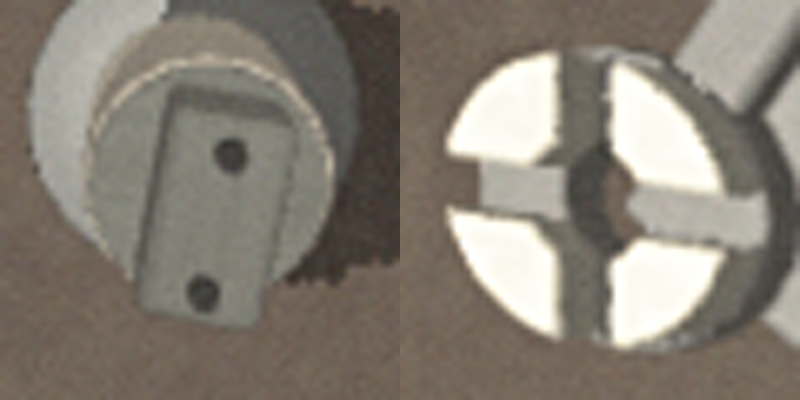

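Run:
```python
from h import *
s=np.load("w1.npy",allow_pickle=True).item()
A=lambda p:[(295+x*.15,148+y*.15) for x,y in p]
B=lambda p:[(101+(x-400)*.15,93+y*.15) for x,y in p]
deg=lambda v:np.degrees(np.arctan2(v[1],v[0]))
c=ray("wrist",A([(178,112),(292,128),(258,327),(142,310)]),.142,s)
print("head",c.mean(0),"sizes",[np.linalg.norm(c[i]-c[i-1]) for i in range(4)])
print("x yaw",deg(c[0]-c[3]),deg(c[1]-c[2]),"y",deg(c[0]-c[1]),deg(c[3]-c[2]))
p=ray("wrist",A([(231,156),(203,293)]),.145,s);print("pins",deg(p[0]-p[1]),p.mean(0))
k=ray("wrist",B([(583,200),(583,50),(584,345),(450,182),(721,219)]),.13,s)
print("collar",k[0],"slots",deg(k[1]-k[2]),deg(k[3]-k[4]))
# flange circle at .106: left(90,190) right(333,180) top(208,60)
f=ray("wrist",A([(90,190),(333,180),(208,62)]),.106,s);print("flange",f)
a,b,d=f[:,:2];M=2*np.array([b-a,d-a]);q=np.linalg.solve(M,[b@b-a@a,d@d-a@a]);print(q,np.linalg.norm(q-a))
```

```text
head [ 0.50237968 -0.1378079   0.142     ] sizes [np.float64(0.03737315441451119), np.float64(0.02085261590982473), np.float64(0.03757966995960759), np.float64(0.021811922276910617)]
x yaw 12.985686176959101 14.457473483744577 y 104.91769526261409 104.32258468815003
pins 12.192373110125986 [ 0.50206756 -0.13770553  0.145     ]
collar [0.47242264 0.11199901 0.13      ] slots 14.091365835899797 104.86328435911334
flange [[ 0.49222588 -0.11601602  0.106     ]
 [ 0.51313132 -0.16024097  0.106     ]
 [ 0.52502065 -0.12765909  0.106     ]]
[ 0.50287197 -0.13803709] 0.02445949261997962
```

```bash
python3 -m crank '[[[0,0,0],0.6],[[0,0,0],0.575],[[0.07,0.25,1],0],[[0.07,0.25,1],0],[[0,0,1],0],[[0,0,0.6],0],[[0,0,0],0],[[0,0,0],0]]' 0.65
python3 - <<'E'
from h import *
s=sensors.read_state();im=vision.camera("wrist");cv2.imwrite("pics/w2.png",im[...,::-1])
np.save("w2.npy",s,allow_pickle=True);print(s["ee_pos"],axyaw(s))
print(proj("wrist",[[.5025,-.138,.142],[.4724,.112,.13]],s))
print(toolshift(s,[.5025,-.138,.112]))
cv2.imwrite("pics/crop3.png",im[50:350,120:520,::-1])
E
```

```text
time: 3.28
ee_pos: [0.5038, -0.1368, 0.2208]
eef_rot: [0.993, 0.119, 0.001, 0.0]
ft_force: [-0.3, 0.3, -0.7]
width: 0.0568
grip_force: 0.0
[ 0.50375582 -0.13678173  0.22080063] (array([ 13.61636156, -76.38372125]), array([ 1.67397956e-03, -5.94735209e-04, -9.99998422e-01]))
[[316.22168332 208.43986674]
 [ 39.18216655 173.20646686]]
[-0.05563674  0.02608744  3.62663587]
```

View pics/crop3.png

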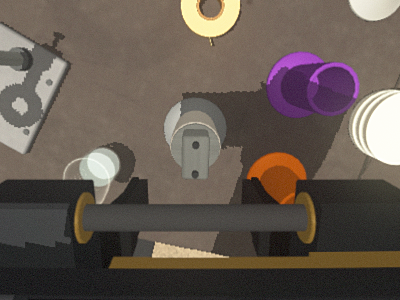

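The block's top face is centred at about (315,206) in the wrist image and stands upright there. That matches the prediction of (316,208), so I'll descend and grasp.

```bash
python3 -m crank '[[[-0.05,0,0.8],0],[[0,0,0.9],0],[[0,0,0.9],0],[[0,0,0.6],0],[[0,0,0.4],0],[[0,0,0],0],[[0,0,0],0]]'
python3 -m crank '[[[0,0,0],0],[[0,0,0],0],[[0,0,0],0],[[0,0,0],0],[[0,0,0],0],[[0,0,0],0]]' 0 35
```

```text
time: 4.2
ee_pos: [0.5024, -0.1371, 0.1125]
eef_rot: [0.993, 0.119, 0.001, 0.0]
ft_force: [0.2, -0.0, 0.7]
width: 0.0565
grip_force: 0.0
time: 4.95
ee_pos: [0.5018, -0.137, 0.1117]
eef_rot: [0.993, 0.119, 0.0, 0.0]
ft_force: [0.0, -0.4, 0.6]
width: 0.0242
grip_force: 34.9
```

```bash
python3 -m crank '[[[0,0,-0.3],0],[[0,0,-0.6],0],[[0,0,-0.8],0],[[0,0,-0.8],0],[[0,0,-0.8],0],[[0,0,-0.8],0],[[0,0,-0.8],0],[[0,0,-0.5],0],[[0,0,-0.3],0],[[0,0,0],0],[[0,0,0],0]]'
python3 - <<'E'
from h import *
s=sensors.read_state();print(s["ee_pos"],axyaw(s),s["width"],toolshift(s,[.472,.112,.29]),s["ft_force"],s["torque"])
E
```

```text
time: 6.32
ee_pos: [0.5014, -0.1369, 0.2817]
eef_rot: [0.993, 0.119, -0.001, -0.0]
ft_force: [-1.2, 0.3, -2.5]
width: 0.024
grip_force: 34.9
[ 0.50140532 -0.13686986  0.2817272 ] (array([ 13.62386099, -76.37618029]), array([-1.19667944e-03,  4.04167225e-04, -9.99999202e-01])) 0.024031686754207693 [ 1.00112408 -8.29330943 -0.27123389] [-1.20600388  0.28283303 -2.54741659] [ 0.01828821 -0.03414222  0.01741587]
```

```bash
python3 -m crank '[[[0.1,-0.4,0],0],[[0.1,-0.8,0],0],[[0.2,-0.9,0],0],[[0.2,-0.9,0],0],[[0.2,-0.9,0],0],[[0.1,-0.7,0],0],[[0.1,-0.4,0],0],[[0,-0.2,0],0],[[0,0,0],0],[[0,0,0],0]]'
python3 - <<'E'
from h import *
s=sensors.read_state();im=vision.camera("wrist");cv2.imwrite("pics/w3.png",im[...,::-1])
np.save("w3.npy",s,allow_pickle=True);print(s["ee_pos"],axyaw(s))
u=proj("wrist",[.4724,.112,.13],s)[0];print(u);x,y=(u-45).astype(int);x=max(x,0)
a=cv2.resize(im[y:y+90,x:x+90,::-1],(540,540),interpolation=2);cv2.imwrite("pics/crop4.png",a);print(x,y)
E
```

```text
time: 7.58
ee_pos: [0.4942, 0.0209, 0.2825]
eef_rot: [0.993, 0.118, -0.0, 0.0]
ft_force: [-0.1, 0.4, -2.3]
width: 0.0239
grip_force: 34.9
[0.49420797 0.02092505 0.28246538] (array([ 13.55384677, -76.44615114]), array([-9.83128040e-05, -2.62858943e-04, -9.99999961e-01]))
[231.01856955 188.04507141]
186 143
```

View pics/crop4.png

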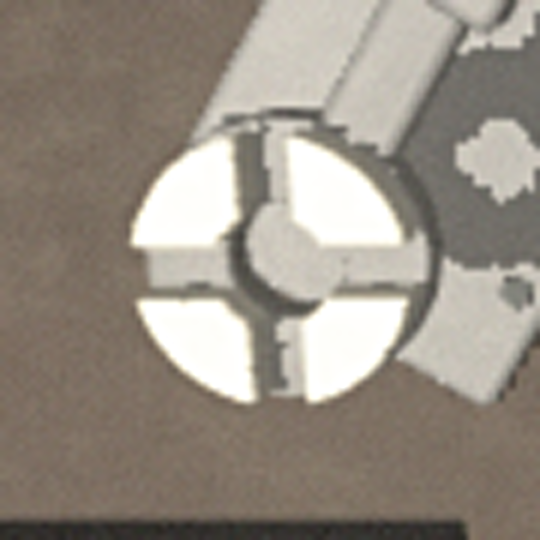

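The collar centre is at crop (270,272), i.e. wrist px (231.0,188.3), which is where I predicted it. The slot ends are at crop (260,136) and (279,401).

Run:
```python
from h import *
s=np.load("w3.npy",allow_pickle=True).item()
k=ray("wrist",[(186+x/6,143+y/6) for x,y in [(270,272),(260,136),(279,401),(137,272),(408,272)]],.13,s)
deg=lambda v:np.degrees(np.arctan2(v[1],v[0]))
print(k[0],deg(k[1]-k[2]),deg(k[3]-k[4]))
s=sensors.read_state();print(toolshift(s,[k[0,0],k[0,1],.25]),axyaw(s))
```

```text
[0.47206967 0.11196692 0.13      ] 13.316955656436365 103.49314592717326
[-0.00750594 -3.12341749  1.08153342] (array([ 13.54957822, -76.45042089]), array([-7.85427983e-05, -1.59595055e-04, -9.99999984e-01]))
```

```bash
python3 -m crank '[[[0,-0.5,0],0],[[0,-0.9,0],0],[[0,-0.9,0],0],[[0,-0.6,0],0],[[0,-0.22,0],0],[[0,0,0.5],0],[[0,0,0.5],0],[[0,0,0],0],[[0,0,0],0]]'
python3 - <<'E'
from h import *
s=sensors.read_state();print(s["ee_pos"],toolshift(s,[.4722,.112,.165]),axyaw(s),s["ft_force"])
im=vision.camera("scene");cv2.imwrite("pics/s4.png",cv2.resize(im[130:280,240:440,::-1],(800,600),interpolation=2))
E
```

```text
time: 8.75
ee_pos: [0.4723, 0.1124, 0.2525]
eef_rot: [0.993, 0.118, -0.0, -0.0]
ft_force: [-0.8, -0.3, -2.2]
width: 0.0238
grip_force: 34.9
[0.47225199 0.11235519 0.25253348] [-0.00418723  0.01114857  2.91778305] (array([ 13.5860303 , -76.41396979]), array([-9.65220938e-05, -6.70910870e-06, -9.99999995e-01])) [-0.79820893 -0.26263364 -2.20480395]
```

View pics/s4.png

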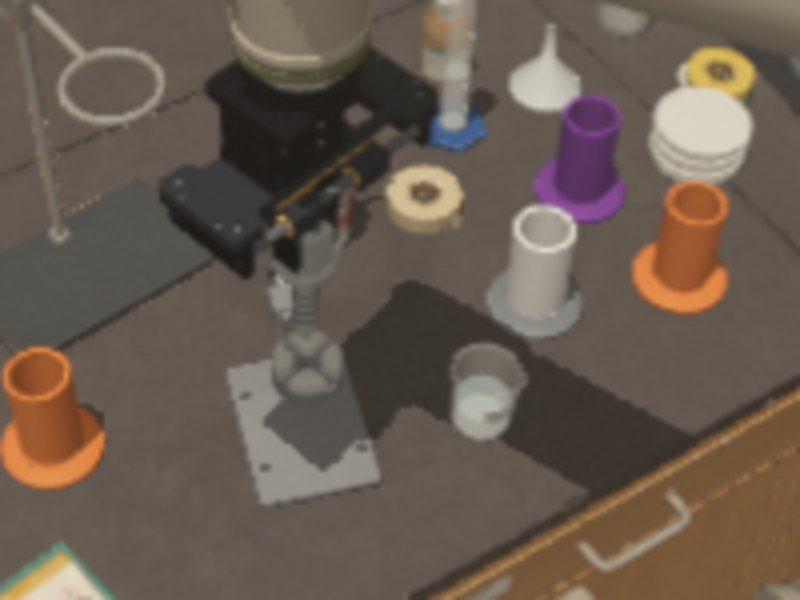

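The spanner hangs upright right above the collar (crop about (305,360)), and the cup is empty and still standing. I'll lower it with about 16° of offset so it can be pressed lightly and turned in.

```bash
python3 -m crank '[[[0,0,0.4],-0.7],[[0,0,0.5],-0.7],[[0,0,0.5],-0.6],[[0,0,0.4],0],[[0,0,0.3],0],[[0,0,0],0]]'
python3 -m crank '[[[0,0,0.3],0],[[0,0,0.3],0],[[0,0,0.2],0],[[0,0,0],0],[[0,0,0],0]]'
```

```text
time: 9.55
ee_pos: [0.4719, 0.1126, 0.1892]
eef_rot: [0.967, 0.255, -0.0, -0.0]
ft_force: [0.0, -0.3, -1.7]
width: 0.0234
grip_force: 34.9
time: 10.18
ee_pos: [0.4723, 0.1128, 0.1657]
eef_rot: [0.967, 0.256, 0.0, 0.0]
ft_force: [-1.1, -0.1, -1.3]
width: 0.024
grip_force: 34.9
```

Free entry with no side force. Next I'll approach the lug contact expected at TCP z≈0.152.

```bash
python3 -m crank '[[[0,0,0.2],0],[[0,0,0.12],0],[[0,0,0.08],0],[[0,0,0],0],[[0,0,0],0]]'
python3 -m crank '[[[0,0,0.04],0],[[0,0,0.03],0],[[0,0,0],0],[[0,0,0],0]]'
```

```text
time: 10.8
ee_pos: [0.4722, 0.1128, 0.1536]
eef_rot: [0.967, 0.256, 0.0, 0.0]
ft_force: [0.7, 0.6, -2.5]
width: 0.0237
grip_force: 34.9
time: 11.3
ee_pos: [0.4721, 0.1127, 0.1515]
eef_rot: [0.967, 0.256, 0.0, 0.0]
ft_force: [-0.1, 0.1, -2.1]
width: 0.0238
grip_force: 34.9
```

```bash
python3 -m crank '[[[0,0,0.03],0],[[0,0,0],0],[[0,0,0],0]]'
python3 -m crank '[[[0,0,0.03],0],[[0,0,0],0],[[0,0,0],0]]'
```

```text
time: 11.68
ee_pos: [0.4722, 0.1127, 0.1507]
eef_rot: [0.967, 0.256, 0.0, 0.0]
ft_force: [-2.1, -0.5, 2.3]
width: 0.0238
grip_force: 34.9
time: 12.05
ee_pos: [0.4725, 0.1127, 0.1502]
eef_rot: [0.967, 0.256, 0.0, 0.0]
ft_force: [-2.3, -0.8, 6.1]
width: 0.0235
grip_force: 34.9
```

The lugs touch at z≈0.151. I'll ease off slightly and turn under light pressure.

```bash
python3 -m crank '[[[0,0,-0.01],0.3],[[0,0,0],0.3],[[0,0,0],0.3],[[0,0,0],0],[[0,0,0],0]]'
python3 -m crank '[[[0,0,0],0.3],[[0,0,0],0.3],[[0,0,0],0],[[0,0,0],0]]'
```

```text
time: 12.68
ee_pos: [0.4721, 0.1126, 0.1498]
eef_rot: [0.981, 0.195, -0.0, 0.0]
ft_force: [-0.1, 0.2, -1.1]
width: 0.0236
grip_force: 34.9
time: 13.18
ee_pos: [0.4721, 0.1127, 0.1499]
eef_rot: [0.988, 0.154, -0.0, 0.0]
ft_force: [0.7, 0.7, -1.6]
width: 0.0235
grip_force: 34.9
```

The force dropped, so the lugs are over slots. I'll finish the turn to the slot angle and lower.

```bash
python3 -m crank '[[[0,0,0],0.25],[[0,0,0],0.25],[[0,0,0.06],0],[[0,0,0.06],0],[[0,0,0],0],[[0,0,0],0]]'
python3 -m crank '[[[0,0,0.06],0],[[0,0,0.05],0],[[0,0,0],0],[[0,0,0],0]]'
```

```text
time: 13.92
ee_pos: [0.4721, 0.1127, 0.1463]
eef_rot: [0.993, 0.119, 0.0, 0.0]
ft_force: [-0.0, 0.9, -2.1]
width: 0.0236
grip_force: 34.9
time: 14.42
ee_pos: [0.4721, 0.1127, 0.1431]
eef_rot: [0.993, 0.119, 0.0, 0.0]
ft_force: [0.2, -0.3, -1.3]
width: 0.0237
grip_force: 34.9
```

```bash
python3 -m crank '[[[0,0,0.03],0],[[0,0,0.02],0],[[0,0,0],0],[[0,0,0],0]]'
python3 -m crank '[[[0,0,0.02],0],[[0,0,0],0],[[0,0,0],0]]'
```

```text
time: 14.92
ee_pos: [0.4721, 0.1127, 0.1416]
eef_rot: [0.993, 0.119, 0.0, 0.0]
ft_force: [-1.8, 0.2, 0.1]
width: 0.024
grip_force: 34.9
time: 15.3
ee_pos: [0.4722, 0.1127, 0.1416]
eef_rot: [0.993, 0.119, 0.0, 0.0]
ft_force: [-4.7, -1.8, 6.6]
width: 0.0236
grip_force: 34.9
```

Vertical contact is back close to the expected flush height of 0.1417, but with some side load. I'll relieve that with a tiny back-off and wiggle, and check whether it settles further.

```bash
python3 -m crank '[[[-0.03,0,-0.01],0.15],[[0,0,0],-0.3],[[0,0,0],0.15],[[0,0,0],0],[[0,0,0],0]]'
python3 - <<'E'
from h import *
s=sensors.read_state();print(s["ee_pos"],s["ft_force"],s["torque"],axyaw(s))
im=vision.camera("scene")
cv2.imwrite("pics/s5.png",cv2.resize(im[180:250,275:355,::-1],(685,600),interpolation=2))
E
```

```text
time: 15.92
ee_pos: [0.4716, 0.1126, 0.1416]
eef_rot: [0.993, 0.118, 0.0, -0.0]
ft_force: [0.0, 0.3, 6.5]
width: 0.024
grip_force: 34.9
[0.47161611 0.11260986 0.14157433] [0.04502312 0.30734424 6.45252575] [ 0.01125386 -0.1141579  -0.09842572] (array([ 13.58370384, -76.41629951]), array([ 9.06459800e-04,  1.53408746e-04, -9.99999577e-01]))
```

View pics/s5.png

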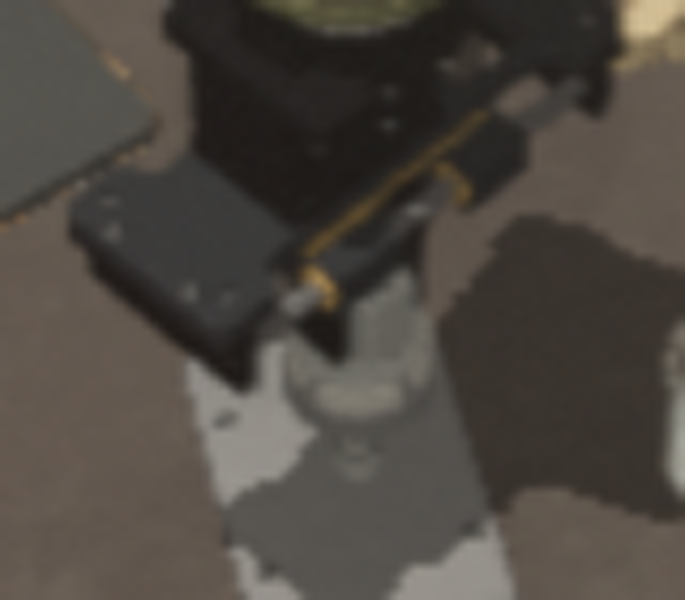

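The side load is gone and z=0.1416 equals the expected flush height. The crop shows the flange resting on the collar (about (360,400)) with the handle foot showing below. I'll ease the press, release and retreat.

```bash
python3 -m crank '[[[0,0,-0.02],0],[[0,0,0],0],[[0,0,0],0]]'
python3 -m crank '[[[0,0,0],0],[[0,0,0],0],[[0,0,0],0],[[0,0,0],0],[[0,0,0],0]]' 0.7
python3 -m crank '[[[0,0,-0.3],0],[[0,0,-0.6],0],[[0,0,-0.9],0],[[0,0,-0.9],0],[[0,0,-0.9],0],[[0,0,-0.9],0],[[0,0,-0.5],0],[[0,0,0],0],[[0,0,0],0]]'
python3 - <<'E'
from h import *
s=sensors.read_state();im=vision.camera("wrist");print(s["ee_pos"],s["time"])
u=proj("wrist",[[.4722,.112,.154+.018],[.4722,.112,.136]],s);print(u)
x,y=(u[0]-50).astype(int);print(x,y)
cv2.imwrite("pics/w6.png",cv2.resize(im[y:y+100,x:x+100,::-1],(600,600),interpolation=2))
E
```

```text
time: 16.35
ee_pos: [0.4711, 0.1124, 0.1416]
eef_rot: [0.993, 0.119, -0.0, 0.0]
ft_force: [0.5, 0.7, -0.0]
width: 0.0237
grip_force: 34.9
time: 16.98
ee_pos: [0.4712, 0.1125, 0.1418]
eef_rot: [0.993, 0.119, 0.0, 0.0]
ft_force: [-0.9, -0.0, 0.1]
width: 0.0591
grip_force: 0.0
time: 18.1
ee_pos: [0.4709, 0.1124, 0.291]
eef_rot: [0.993, 0.119, -0.001, 0.0]
ft_force: [0.4, -0.3, -0.3]
width: 0.0611
grip_force: 0.0
[0.47088434 0.11238357 0.29101637] 18.1
[[315.85741812 194.12678164]
 [315.70214934 186.4455883 ]]
265 144
```

View pics/w6.png

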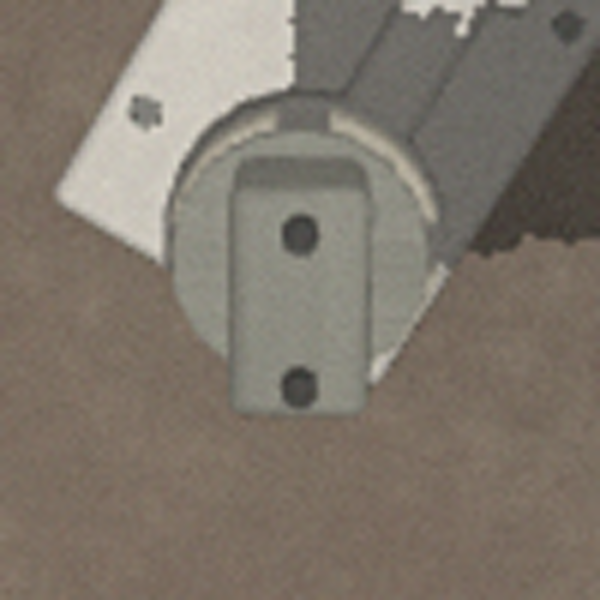

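The block's top face is centred at crop (300,300), right where a flush, upright head should be. A slot is visible in line with the lug axis at crop (302,120). Handing in.

```bash
python3 -c "
from bench import r
print(r.close_job())"
```

```text
the job is handed in; nothing more can be done
None
```

The spanner is in the ring of the grey stand with its lugs in the slots, its head flush and upright; I released it only after it seated, pressed with no more than about 9 N, and handed in at about 18 s, but `close_job` returned no verdict.

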